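# Bolt the well plate down on the shaker against its spring safety catch

## Robot

A 6-joint arm with a two-finger parallel gripper is mounted at the origin on a cart in front of the work surface, level with it; the furniture and walls round the work are solid. World frame = base frame: x ahead of the robot, y to its left, z up, the work surface at z = 0. Lengths are in mm, angles in rad, forces in N, time in s.
With the tool pointing down it reaches from about 350 to 875 mm from the base axis. Payload 4.2 kg.
Tool frame: the origin (TCP) lies midway between the tips of the shut fingers; the grasp point (between the pads) lies 19 mm behind it; z points along the fingers, y is the direction in which the jaws open and shut (so a half turn about z gives the same grasp; the last joint's range is limited). The gripper opens to 85 mm and grips with 20 to 120 N. Pads are 22 mm wide; open, the fingers measure 114 mm over their backs; the gripper's body (76 mm by 85 mm) begins 54 mm behind the grasp point. The pads swing forward as they close: fully open they stand 13 mm farther back than shut.
Start: joints at [-0.9, 0.385, 0.008, 0, -1.194, -0.259], TCP at [250.175, -572.723, 231.312] pointing down, gripper open.
Joint ranges: [-3.14, 3.14], [-1.21, 2.06], [-1.07, 1.41], [-3.16, 2.05], [-2.99, -0.16], [-3.1, 3.1]. Speed limits (rad/s): [2.79, 2.79, 3.14, 3.14, 3.14, 3.14].

## Interface

Orientations are given as a unit quaternion [x, y, z, w].
In Python, from bench import readout, optics, workorder, nets gives the robot as it stands. The module is installed in compiled form; this text tells all that it offers.
- The arm moves only by the tool move_arm, never from a script. Its argument "steps" is a list of rows, each a list of 7 numbers: the opening, from -1 (shut) to 1 (fully open), so that 0 is half open, then the shift along the world's x, y, z in mm, then the turn, a rotation vector about the world's x, y, z in rad. In form: [[gripper, tx, ty, tz, wx, wy, wz], ...]. A call has 1 to 5 rows; each row is the pose to reach, as a shift and turn from the pose commanded when the call began; what a row does not reach only later rows make up. A row lasts 1/12 s, in which the tool goes at most 41.7 mm and 7.16 degrees, less where a joint would pass 70% of its speed; a pose out of reach is approached as far as the arm can. A call with a gripper value outside its range is refused whole. The fingers move at their own pace and stop on an object; the grip force is fixed at half the most. Time passes only in rows, so rows that repeat a pose let the fingers close. It gives the time, the measured TCP pose, the force and the opening at its end, in the units of the state.
- readout.read_state(): the state, without advancing time (a new reading comes with each control period).
- optics.get_image(name): name is "side" or "top"; returns a dict with "frame" (400x640x3 uint8, blue, green, red), "fx", "fy", "cx", "cy" (pixels), "k1" (the pictures are not rectified: a ray, as slopes to the right and down, at radius r is drawn at 1 + k1 r^2 times it, then the intrinsics apply), "rvec" (rotation vector, rad) and "tvec" (3), from world to camera coordinates, as OpenCV has them. Camera axes: x right, y down, z forward; pixel columns grow to the right and rows downward; lengths in mm; the calibration is good to about 2 mm. A picture is of the moment at which its call begins. There is no depth.
- workorder.job_done(): hands the job in, once; it reports no verdict.
Trained networks look in a picture, given as the dict that the camera call returned (one of the last four; its "shot" number tells which), for a name from the list of things; names that differ only in an ending like _2 or _b are one class to them, and where a whole thing is asked for, a point or a joint stands for the part that bears it (a point fixed in the world has none). Each returns a list of dicts, best first, with "conf" (0 to 1); they miss things now and then, are a little off and sometimes report something else, mostly with a low value. They report only what shows in the picture. A call takes as long as a camera call. They do not tell look-alikes from the thing itself.
- nets.silhouettes(name, picture): "region" (400x640 bool, what is visible of it) and "extent" ([left, top, right, bottom] in pixels, round what is visible of it).
- nets.tip_of(name, picture): "uv" ([column, row] in pixels: a listed point, or the origin of a listed thing).
The state is a dict: "clock": time; "joints": joint angles; "joint_vel": joint speeds; "joint_efforts": joint torques, N m; "position": TCP position; "ee_rot": TCP orientation; "contact_force": force on the tool from outside, world axes, zero at the start; "wrist_torque": the same for the moment, N m; "gripper_width": finger opening in mm.
Only numpy, scipy, OpenCV 4.12 (cv2) and the standard library are available. Lean on these libraries where they do the work, as an engineer would, in place of code of your own. Each camera call takes 0.05 s, during which the arm holds its last target.

## Task

Lock the well plate on the shaker, with the fingertips only: press the yellow spring catch bar fully down with one fingertip and, keeping it down all the way, push the blue bolt knob with the other fingertip until the bolt is fully home over the edge of the plate. Then take the hand away so that the catch springs up and locks the bolt. Do not pinch or force the knob, do not lift the plate, and leave the other things where they are.

Things in the scene. Friction and masses are not known exactly. Their poses are not given: they have to be found in the camera images.
- shaker: White plate shaker with a grey deck, 262 x 172 mm, fixed. Origin: centre of its underside; x points from the bolt end (near the robot) to the well plate, y left, z up. Deck top z 50 mm. Steel bolt along x at y -28 mm, yellow catch bar along x at y +28 mm. The bridge round the bolt's nose (x -21 to -7, y -40 to -16 mm) is 85 mm high; nothing else fixed is higher than 80 mm.
- bolt_knob: Blue upright plate on the bolt, 8 mm thick along x, 22 mm wide along y. Origin: on its rear (-x) face, the one to push on, mid-width, at z 100 mm above the worktop; its top is at z 112 mm. Axes as the shaker's; pushing to +x slides the bolt home. The bolt's bar (12 mm thick, top at z 80 mm) reaches 11 mm behind that face; from z 80 mm up the space behind the knob is free.
- bolt (a joint): Travel of the bolt in m along the shaker's +x: 0 withdrawn, 0.040 fully home at its stop (nose 13 mm over the plate's edge). Starts at 0 to 0.0015. Friction about 1.5 N. With the catch up it moves only 2 mm, and if the catch is let up on the way it is caught between the catch's three teeth. Beyond 0.035 the catch springs up behind it.
- catch_pad: Yellow bar to press, 104 mm long along x, 18 mm wide along y. Origin: centre of its top face, at z 94 mm above the worktop when up, 84 mm when fully down; axes as the shaker's. It lies 56 mm to the left (+y) of the knob; it reaches from 32 mm behind the knob's rear face at the start to 32 mm ahead of where that face ends up, so that a fingertip can slide along it with the bolt.
- catch (a joint): How far the catch bar is pressed down, in m: 0 = up, 0.010 = fully down at its stop. Spring 4 N when up, 8 N when fully down; the teeth clear the bolt when it is pressed more than 0.007. It springs up by itself.
- plate: Clear well plate, 85 x 128 x 14 mm, loose in the nest on the deck (rails 7 mm high round it). Origin: centre of its underside. To be left lying there.
- vial: Small vial with an orange cap, 26 mm across, 62 mm high, standing loose on the deck to the right of the bolt's bridge, about 40 mm to the right (-y) of the bolt line. Origin: centre of its underside.
- white_jar: White jar with a lid, 111 mm across, 118 mm high, left of the shaker. Origin: centre of its underside.
- blue_rack: Blue pipette tip rack, 83 x 122 x 61 mm, left of the shaker. Origin: centre of its underside.
- tape: Roll of beige tape lying flat, 96 mm across, 25 mm high, on the right, beyond the microscope. Origin: centre of its underside.
- microscope: Large white microscope, fixed right of the shaker, to be kept clear of. Origin: middle of its foot on the worktop. Taking its origin as (0, 0), it reaches from x -0.25 m (eyepieces, 0.23 to 0.39 m high) to x +0.24 m and from y -0.12 to +0.11 m (world axes); the column with the camera on it, x 0.03 to 0.24 m, is 0.50 m high. A hand that comes from the right must pass above it.
Mind the look-alikes: they are no part of the job. Of the things like the vial, leave any that is purple; of the rest the smaller one is meant.

How it is judged:
By the outcome, as a careful person would: the job done as asked, in the order asked, and still so for the second after the job is handed in, with the robot touching nothing.
It also fails if it takes over 43 s, if anything falls off the work surface, if the arm or the gripper's body presses on something with over 40 N, if the wrist force passes 120 N, or if a joint passes its speed limit or range.

## Working session

There is one attempt and no reset: what is moved stays moved. The work goes in short steps, Python scripts to look and compute and a tool call to move; the robot and the scene stay as the last step left them, time stands still between calls to the robot, and variables do not carry over. Pictures are saved under pics/ and viewed, and the job is handed in when it is done.

Besides the shell and the picture viewer there is one more tool, called after ">>>" as name([rows], argument=value, ...), one row to a line, values as JSON. move_arm: Moves the arm, as the interface text tells. Its arguments: {"type":"object","properties":{"steps":{"type":"array","items":{"type":"array","items":{"type":"number"}}}},"required":["steps"]}

```bash
mkdir -p pics; cat > h.py <<'E'
import numpy as np, cv2, pickle
from bench import readout, optics, workorder, nets
def cam(p):
    R,_=cv2.Rodrigues(np.array(p["rvec"],float)); t=np.array(p["tvec"],float).ravel(); return R,t
def proj(p,X):
    R,t=cam(p); c=R@np.array(X,float)+t; s=c[:2]/c[2]; s=s*(1+p["k1"]*(s@s)); return np.array([p["fx"]*s[0]+p["cx"],p["fy"]*s[1]+p["cy"]])
def ray(p,uv):
    R,t=cam(p); d=np.array([(uv[0]-p["cx"])/p["fx"],(uv[1]-p["cy"])/p["fy"]]); s=d.copy()
    for _ in range(30): s=d/(1+p["k1"]*(s@s))
    v=R.T@np.array([s[0],s[1],1]); return -R.T@t, v/np.linalg.norm(v)
def atz(p,uv,z):
    o,v=ray(p,uv); return o+v*(z-o[2])/v[2]
def tri(pa,ua,pb,ub):
    o1,v1=ray(pa,ua);o2,v2=ray(pb,ub)
    A=np.stack([v1,-v2],1); s=np.linalg.lstsq(A,o2-o1,rcond=None)[0]
    a=o1+s[0]*v1;b=o2+s[1]*v2; return (a+b)/2,np.linalg.norm(a-b)
E
python3 - <<'E'
from h import *
P={n:optics.get_image(n) for n in("side","top")}
pickle.dump(P,open("p0.pkl","wb"))
for n in P:
    cv2.imwrite(f"pics/{n}0.png",P[n]["frame"]); R,t=cam(P[n]); print(n,P[n]["fx"],P[n]["k1"],(-R.T@t).round(0))
for k in["bolt_knob","catch_pad","shaker","plate","vial","microscope","white_jar"]:
    for n in P:
        print(k,n,[(np.round(d["uv"],1).tolist(),round(d["conf"],2)) for d in nets.tip_of(k,P[n])][:3])
        if k in("bolt_knob","catch_pad","vial"): print('  ext',[(np.round(d["extent"]).tolist(),round(d["conf"],2)) for d in nets.silhouettes(k,P[n])][:3])
s=readout.read_state();print({k:np.round(v,3).tolist() for k,v in s.items()})
E
```

```text
side 388.57395422688836 -0.011716358691986346 [-210.  755.  882.]
top 377.27671963859126 -0.011841695553992162 [ 432.   69. 1431.]
bolt_knob side [([291.2, 219.2], 0.56), ([269.1, 234.8], 0.28)]
  ext [([276.0, 214.0, 292.0, 228.0], 0.52)]
bolt_knob top [([280.7, 205.8], 0.5)]
  ext [([276.0, 192.0, 280.0, 208.0], 0.55)]
catch_pad side [([273.1, 229.5], 0.51)]
  ext [([258.0, 220.0, 288.0, 242.0], 0.84)]
catch_pad top [([264.8, 202.9], 0.6)]
  ext [([258.0, 189.0, 276.0, 219.0], 0.59)]
shaker side [([267.5, 237.0], 0.94)]
shaker top [([272.6, 187.8], 0.74), ([260.2, 205.0], 0.46)]
plate side [([256.9, 215.4], 0.92)]
plate top [([268.1, 167.7], 0.61)]
vial side [([297.1, 213.1], 0.68), ([280.6, 215.0], 0.58), ([316.5, 222.5], 0.51)]
  ext [([296.0, 189.0, 310.0, 214.0], 0.76), ([313.0, 206.0, 317.0, 218.0], 0.69)]
vial top [([315.0, 176.0], 0.6), ([289.2, 182.2], 0.54), ([317.7, 194.6], 0.41)]
  ext [([282.0, 178.0, 292.0, 189.0], 0.61), ([310.0, 170.0, 318.0, 181.0], 0.5), ([248.0, 152.0, 299.0, 225.0], 0.15)]
microscope side []
microscope top [([208.9, 187.8], 0.33)]
white_jar side [([223.0, 306.8], 0.72), ([271.9, 227.1], 0.71)]
white_jar top [([202.8, 226.1], 0.82), ([203.4, 188.5], 0.3)]
{'clock': 1.1, 'joints': [-0.9, 0.385, 0.008, -0.0, -1.194, -0.259], 'joint_vel': [-0.0, 0.0, -0.001, -0.001, 0.002, -0.001], 'joint_efforts': [-0.001, -39.21, 18.862, 4.191, -0.0, 0.0], 'position': [250.171, -572.732, 231.332], 'ee_rot': [-0.204, 0.979, -0.0, 0.0], 'contact_force': [0.371, -0.457, 0.019], 'wrist_torque': [0.063, -0.026, 0.046], 'gripper_width': 85.135}
```

```bash
python3 - <<'E'
from h import *
P=pickle.load(open("p0.pkl","rb"))
s=P["side"]["frame"][160:300,190:350]; cv2.imwrite("pics/s0c.png",cv2.resize(s,None,fx=5,fy=4.2,interpolation=cv2.INTER_CUBIC) if 0 else cv2.resize(s,None,fx=4,fy=4,interpolation=cv2.INTER_CUBIC))
s=P["top"]["frame"][140:240,230:340]; cv2.imwrite("pics/t0c.png",cv2.resize(s,None,fx=6,fy=6,interpolation=cv2.INTER_CUBIC)[:600])
E
```

```text
(no output)
```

View pics/side0.png

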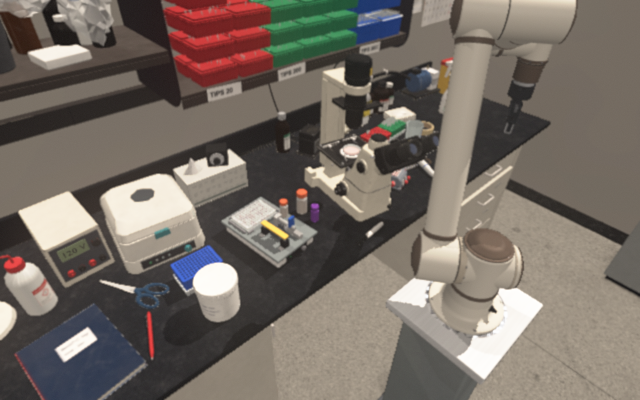

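View pics/top0.png

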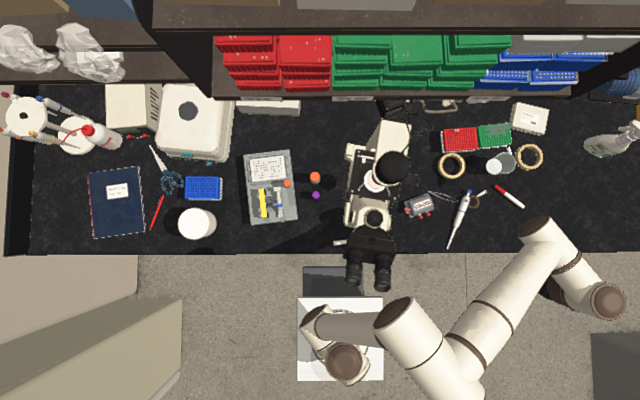

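```bash
ls pics
```

```text
s0c.png
side0.png
t0c.png
top0.png
```

View pics/s0c.png

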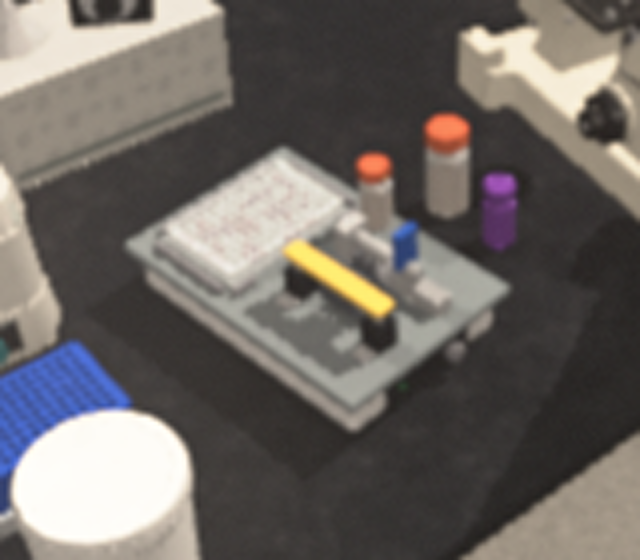

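View pics/t0c.png

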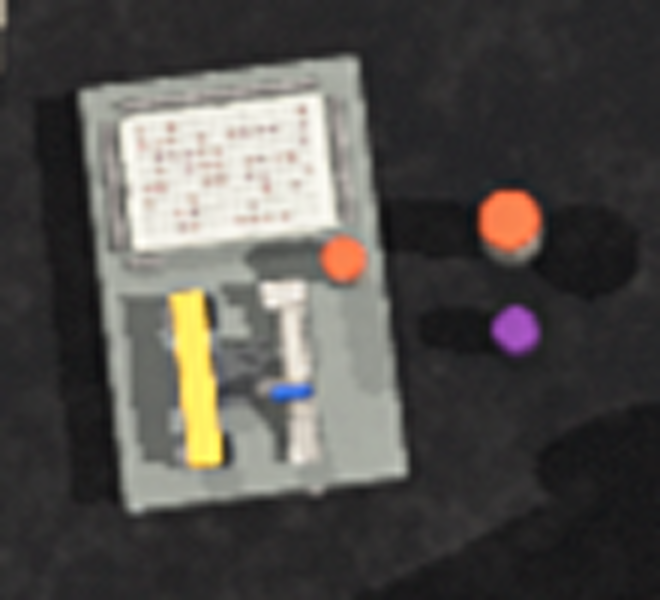

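```bash
cat > fit.py <<'E'
from h import *
from scipy.optimize import least_squares
P=pickle.load(open("p0.pkl","rb"))
T=lambda a:np.array(a)/6+[230,140]-0.4
S=lambda a:np.array(a)/4+[190,160]-0.4
# (x_sh,y_sh,z, dep on xk)
obs=[]
for n,f,pts in(("top",T,[(80,92),(358,57),(408,472),(130,510)]),("side",S,[(128,245),(285,148),(508,288),(350,402)])):
    for (x,y),uv in zip([(131,86),(131,-86),(-131,-86),(-131,86)],pts): obs.append((n,x,y,50,0,f(uv)))
for n in P:
    hsv=cv2.cvtColor(P[n]["frame"],cv2.COLOR_BGR2HSV)
    m=cv2.inRange(hsv,(20,120,120),(35,255,255)); m[:140]=0;m[:,:230]=0;m[:,340:]=0
    if n=="top":
        obs.append((n,-32,28,94,1,T((206,464))));obs.append((n,72,28,94,1,T((188,292))))
    else:
        obs.append((n,-32,28,94,1,S((388,304))));obs.append((n,72,28,94,1,S((292,243))))
obs.append(("top",4,-28,112,1,T((291,390))))
obs.append(("side",4,-28,112,1,S((405,228))))
def X(q,x,y,z,d):
    c,s=np.cos(q[2]),np.sin(q[2]); x=x+d*q[3]; return [q[0]+c*x-s*y,q[1]+s*x+c*y,z]
def r(q): return np.concatenate([proj(P[o[0]],X(q,*o[1:5]))-o[5] for o in obs])
if __name__=="__main__":
    R=least_squares(r,[480,180,0.1,-70],loss="soft_l1"); q=R.x
    print(q.round(3)); 
    for o,e in zip(obs,r(q).reshape(-1,2)): print(o[:4],e.round(2))
    for n in("top","side"):
        Rn=least_squares(lambda q:np.concatenate([proj(P[o[0]],X(q,*o[1:5]))-o[5] for o in obs if o[0]==n]),q);print(n,Rn.x.round(3))
    k=np.array(X(q,0,-28,100,1));c=np.array(X(q,20,28,94,1));print(k,c)
    for n in P: print(n,"knob",proj(P[n],k),"pad",proj(P[n],c))
    for u,v,l in(((289.2,182.2),(280.6,215.0),'vial'),):
        print(l,atz(P["top"],T((343,259)),112),atz(P["side"],S((374,166)),112))
    print('jar',atz(P["top"],(195,222),118))
    for uv in((347,247),(383,290),(355,290)): print('scope',atz(P["top"],uv,300))
    d=min((d for d in [0]),default=0)
E
python3 fit.py
```

```text
[ 5.62498e+02  2.52490e+02  1.19000e-01 -7.82600e+01]
('top', 131, 86, 50) [-0.   -0.51]
('top', 131, -86, 50) [-0.21 -0.38]
('top', -131, -86, 50) [-0.11  0.78]
('top', -131, 86, 50) [-0.62  0.32]
('side', 131, 86, 50) [-0.93 -0.99]
('side', 131, -86, 50) [-0.05 -1.05]
('side', -131, -86, 50) [ 0.97 -1.09]
('side', -131, 86, 50) [0.76 0.83]
('side', -32, 28, 94) [-0.04  0.38]
('side', 72, 28, 94) [-0.34 -0.42]
('top', -32, 28, 94) [0.09 0.2 ]
('top', 72, 28, 94) [-0.19 -0.21]
('top', 4, -28, 112) [-0.08  0.23]
('side', 4, -28, 112) [ 0.19 -0.14]
top [ 5.62669e+02  2.52036e+02  1.23000e-01 -7.81020e+01]
side [ 5.61873e+02  2.53231e+02  1.15000e-01 -7.84440e+01]
[488.12429854 215.37988748 100.        ] [501.32086773 273.36135488  94.        ]
side knob [292.08949819 220.04862913] pad [274.13303492 227.77190975]
top knob [278.52783286 206.11230699] pad [262.37904352 202.54837527]
vial [569.49346928 185.41733995 112.        ] [565.9165078  188.62321435 112.        ]
jar [433.7212694  503.16718016 118.        ]
scope [356.9899234  -10.58433343 300.        ]
scope [ 230.61580515 -115.38344714  300.        ]
scope [231.16483331 -32.80450229 300.        ]
```

The side view shows the yellow bar from (263,220) to (287,236) and the knob near (291,217). The top view shows the shaker yawed about 0.12 rad, with the knob near (278,205). The smaller orange vial stands on the deck. Fit residuals are 1 px or less. Now I raise the hand to pass over the microscope.

>>> move_arm([
  [0, 0, 0, 40, 0, 0, 0],
  [0, 0, 0, 80, 0, 0, 0],
  [0, 0, 0, 120, 0, 0, -0.1],
  [0, 0, 0, 160, 0, 0, -0.2],
  [0, 0, 0, 200, 0, 0, -0.29],
])

```text
clock: 1.52
position: [249.8, -572.3, 433.7]
ee_rot: [-0.058, 0.998, -0.0, 0.0]
contact_force: [1.2, -1.8, 0.1]
gripper_width: 42.7
```

>>> move_arm([
  [0, 0, 0, 40, 0, 0, 0],
  [0, 0, 0, 80, 0, 0, 0],
  [0, 0, 0, 120, 0, 0, 0],
  [0, 5, 20, 150, 0, 0, 0],
  [0, 15, 50, 160, 0, 0, 0],
])

```text
clock: 1.93
position: [265.0, -524.6, 593.8]
ee_rot: [-0.059, 0.998, -0.002, 0.001]
contact_force: [1.3, -0.1, 1.0]
gripper_width: 42.8
```

>>> move_arm([
  [0, 15, 37, 0, 0, 0, 0],
  [0, 30, 74, 0, 0, 0, 0],
  [0, 45, 111, 0, 0, 0, 0],
  [0, 60, 148, 0, 0, 0, 0],
  [0, 75, 185, 0, 0, 0, 0],
])

```text
clock: 2.35
position: [340.1, -335.9, 591.5]
ee_rot: [-0.061, 0.998, -0.0, 0.0]
contact_force: [0.1, -0.0, -0.8]
gripper_width: 42.7
```

>>> move_arm([
  [0, 15, 37, 0, 0, 0, 0],
  [0, 30, 74, 0, 0, 0, 0],
  [0, 45, 111, 0, 0, 0, 0],
  [0, 60, 148, 0, 0, 0, 0],
  [0, 75, 185, 0, 0, 0, 0],
])

```text
clock: 2.77
position: [415.0, -150.8, 591.8]
ee_rot: [-0.061, 0.998, -0.0, 0.001]
contact_force: [1.2, -0.6, 0.6]
gripper_width: 42.6
```

>>> move_arm([
  [0, 10, 39, 0, 0, 0, 0],
  [0, 20, 78, 0, 0, 0, 0],
  [0, 30, 117, 0, 0, 0, 0],
  [0, 40, 156, 0, 0, 0, 0],
  [0, 50, 196, 0, 0, 0, 0],
])

```text
clock: 3.18
position: [464.8, 45.1, 591.9]
ee_rot: [-0.061, 0.998, 0.0, 0.001]
contact_force: [0.9, -0.3, 0.0]
gripper_width: 42.8
```

>>> move_arm([
  [0, 0, 40, 0, 0, 0, 0],
  [0, 0, 80, 0, 0, 0, 0],
  [0, 0, 120, 0, 0, 0, 0],
  [0, 0, 160, -10, 0, 0, 0],
  [0, 1, 196, -30, 0, 0, 0],
])

```text
clock: 3.6
position: [466.0, 241.6, 563.1]
ee_rot: [-0.061, 0.998, 0.002, 0.002]
contact_force: [0.4, 0.4, -0.3]
gripper_width: 42.6
```

>>> move_arm([
  [0, 0, 0, -40, 0, 0, 0],
  [0, 0, 0, -80, 0, 0, 0],
  [0, 0, 0, -120, 0, 0, 0],
  [0, 0, 0, -160, 0, 0, 0],
  [0, 0, 0, -200, 0, 0, 0],
])

```text
clock: 4.02
position: [465.7, 239.1, 359.8]
ee_rot: [-0.061, 0.998, 0.0, 0.0]
contact_force: [1.0, -0.3, 0.1]
gripper_width: 42.7
```

>>> move_arm([
  [0, 0, 0, -40, 0, 0, 0],
  [0, 0, 0, -80, 0, 0, 0],
  [0, 0, 0, -120, 0, 0, 0],
  [0, 0, 0, -160, 0, 0, 0],
  [0, 0, 0, -190, 0, 0, 0],
])

```text
clock: 4.43
position: [464.9, 238.2, 168.3]
ee_rot: [-0.061, 0.998, -0.001, -0.001]
contact_force: [-0.5, 0.7, -0.3]
gripper_width: 42.8
```

```bash
cat > look.py <<'E'
from h import *
import sys
t=sys.argv[1]
P={n:optics.get_image(n) for n in("side","top")}
pickle.dump(P,open(f"p{t}.pkl","wb"))
s=P["side"]["frame"][160:260,230:330]; a=cv2.resize(s,None,fx=4,fy=4,interpolation=cv2.INTER_CUBIC)
s=P["top"]["frame"][150:250,230:330]; b=cv2.resize(s,None,fx=4,fy=4,interpolation=cv2.INTER_CUBIC)
cv2.imwrite(f"pics/l{t}.png",np.hstack([a,b]))
s=readout.read_state();print({k:np.round(v,3).tolist() for k,v in s.items() if k in("clock","position","joints","ee_rot","contact_force")})
E
python3 look.py 1
```

```text
{'clock': 4.533, 'joints': [0.784, 0.273, -0.333, -0.002, -0.976, -2.233], 'position': [463.184, 236.856, 166.289], 'ee_rot': [-0.06, 0.998, -0.003, -0.005], 'contact_force': [0.231, -0.145, 0.217]}
```

View pics/l1.png

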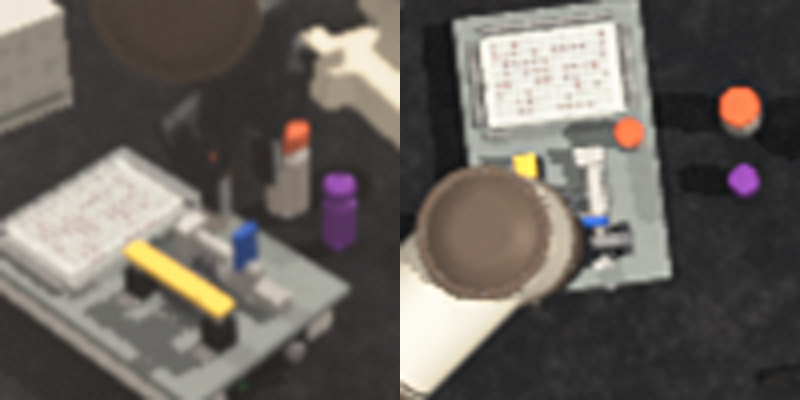

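```bash
python3 - <<'E'
from h import *
from scipy.spatial.transform import Rotation as Ro
P=pickle.load(open("p1.pkl","rb"))
q=[-0.06,0.998,-0.003,-0.005];M=Ro.from_quat(q).as_matrix();t=np.array([463.2,236.9,166.3])
print(M.round(3))
for y in(-36,-21,21,36):
  for z in(0,-10,-40):
    X=t+M@[0,y,z]; a=proj(P["top"],X);b=proj(P["side"],X)
    print(y,z,X.round(0),"top crop",((a-[230,150])*4+[400,0]).round(0),"side crop",((b-[230,160])*4).round(0))
s=P["top"]["frame"][185:225,260:310];cv2.imwrite("pics/z.png",cv2.resize(s,None,fx=14,fy=14,interpolation=cv2.INTER_CUBIC))
s=P["side"]["frame"][175:235,260:320];cv2.imwrite("pics/z2.png",cv2.resize(s,None,fx=9,fy=9,interpolation=cv2.INTER_CUBIC))
E
```

```text
[[-0.993 -0.12  -0.01 ]
 [-0.12   0.993 -0.007]
 [ 0.01  -0.005 -1.   ]]
-36 0 [468. 201. 166.] top crop [602. 246.] side crop [279. 177.]
-36 -10 [468. 201. 176.] top crop [601. 245.] side crop [279. 167.]
-36 -40 [468. 201. 206.] top crop [597. 244.] side crop [278. 134.]
-21 0 [466. 216. 166.] top crop [584. 248.] side crop [265. 187.]
-21 -10 [466. 216. 176.] top crop [583. 247.] side crop [265. 176.]
-21 -40 [466. 216. 206.] top crop [578. 246.] side crop [263. 143.]
21 0 [461. 258. 166.] top crop [535. 254.] side crop [224. 216.]
21 -10 [461. 258. 176.] top crop [533. 254.] side crop [223. 205.]
21 -40 [461. 258. 206.] top crop [527. 253.] side crop [221. 171.]
36 0 [459. 273. 166.] top crop [517. 256.] side crop [209. 226.]
36 -10 [459. 273. 176.] top crop [515. 256.] side crop [208. 215.]
36 -40 [459. 273. 206.] top crop [509. 255.] side crop [206. 182.]
```

View pics/z.png

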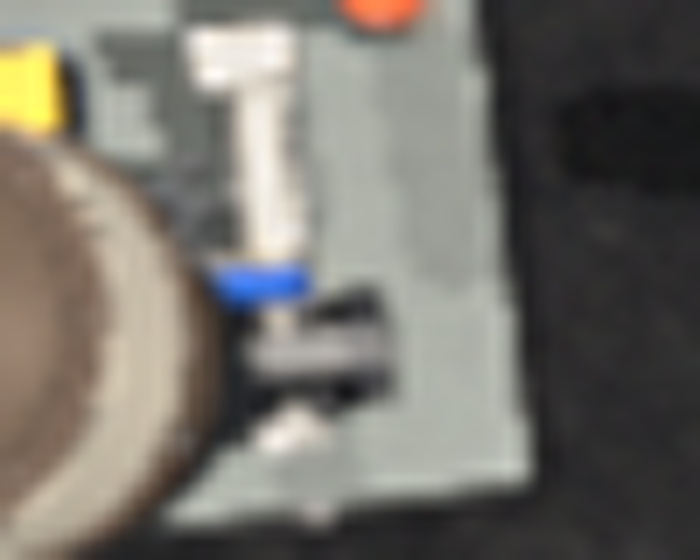

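View pics/z2.png

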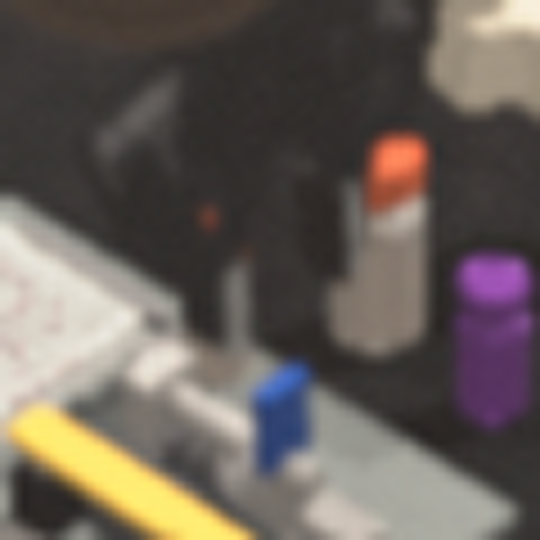

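>>> move_arm([
  [0, 2, 3, -25, 0, 0, 0],
  [0, 2.5, 4, -45, -0.04, -0.005, 0],
  [0, 2.5, 4, -55, -0.08, -0.01, 0],
  [0, 2.5, 4, -55, -0.08, -0.01, 0],
  [0, 2.5, 4, -55, -0.08, -0.01, 0],
])

```text
clock: 4.95
position: [469.5, 244.4, 117.8]
ee_rot: [-0.061, 0.997, -0.039, 0.004]
contact_force: [0.3, 0.2, -0.1]
gripper_width: 42.2
```

```bash
python3 look.py 2
```

```text
{'clock': 5.05, 'joints': [0.822, 0.35, -0.393, 0.08, -0.877, -2.323], 'position': [469.813, 244.278, 118.501], 'ee_rot': [-0.061, 0.997, -0.039, 0.004], 'contact_force': [-0.327, -0.44, 0.812]}
```

View pics/l2.png

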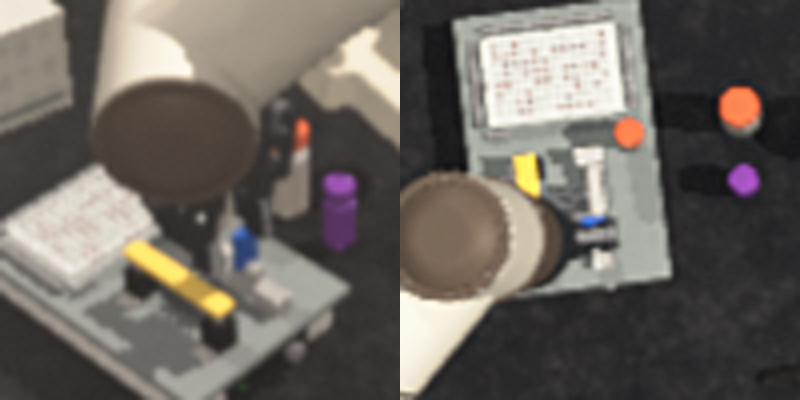

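>>> move_arm([
  [0, -4, -3.5, 0, 0, 0, 0],
  [0, -4, -3.5, -3, 0, 0, 0],
  [0, -4, -3.5, -6, 0, 0, 0],
  [0, -4, -3.5, -9, 0, 0, 0],
  [0, -4, -3.5, -9, 0, 0, 0],
])

```text
clock: 5.47
position: [464.4, 239.4, 106.8]
ee_rot: [-0.061, 0.997, -0.04, 0.002]
contact_force: [0.2, 0.3, 0.6]
gripper_width: 42.8
```

>>> move_arm([
  [0, 0, 0, -2, 0, 0, 0],
  [0, 0, 0, -4, 0, 0, 0],
  [0, 0, 0, -5, 0, 0, 0],
  [0, 0, 0, -5, 0, 0, 0],
])

```text
clock: 5.8
position: [464.5, 239.7, 101.9]
ee_rot: [-0.061, 0.997, -0.04, 0.002]
contact_force: [0.1, -0.2, -0.9]
gripper_width: 42.8
```

>>> move_arm([
  [0, 1, 0.5, -2, 0, 0, 0],
  [0, 1, 0.5, -4, 0, 0, 0],
  [0, 1, 0.5, -6, 0, 0, 0],
  [0, 1, 0.5, -6, 0, 0, 0],
])

```text
clock: 6.13
position: [465.4, 240.0, 95.8]
ee_rot: [-0.061, 0.997, -0.041, 0.002]
contact_force: [-0.9, 0.6, -0.4]
gripper_width: 43.0
```

>>> move_arm([
  [0, 0, 0, -1, 0, 0, 0],
  [0, 0, 0, -2, 0, 0, 0],
  [0, 0, 0, -3, 0, 0, 0],
  [0, 0, 0, -3, 0, 0, 0],
])

```text
clock: 6.47
position: [465.8, 240.4, 93.5]
ee_rot: [-0.061, 0.997, -0.04, 0.003]
contact_force: [-1.8, -0.4, 1.6]
gripper_width: 42.7
```

>>> move_arm([
  [0, 0, 0, -1, 0, 0, 0],
  [0, 0, 0, -2, 0, 0, 0],
  [0, 0, 0, -2, 0, 0, 0],
])

```text
clock: 6.72
position: [465.8, 240.3, 91.4]
ee_rot: [-0.061, 0.997, -0.04, 0.003]
contact_force: [-0.3, -0.3, 3.8]
gripper_width: 42.8
```

>>> move_arm([
  [0, 0, 0, -1, 0, 0, 0],
  [0, 0, 0, -2, 0, 0, 0],
  [0, 0, 0, -2, 0, 0, 0],
])

```text
clock: 6.97
position: [465.7, 240.3, 89.3]
ee_rot: [-0.061, 0.997, -0.04, 0.003]
contact_force: [-1.6, 0.7, 4.0]
gripper_width: 42.2
```

>>> move_arm([
  [0, 0, 0, -1.5, 0, 0, 0],
  [0, 0, 0, -3, 0, 0, 0],
  [0, 0, 0, -4, 0, 0, 0],
  [0, 0, 0, -4, 0, 0, 0],
])

```text
clock: 7.3
position: [465.8, 240.4, 85.4]
ee_rot: [-0.061, 0.997, -0.04, 0.003]
contact_force: [-2.3, 0.5, 6.5]
gripper_width: 43.2
```

>>> move_arm([
  [0, 0, 0, -1, 0, 0, 0],
  [0, 0, 0, -2, 0, 0, 0],
  [0, 0, 0, -2, 0, 0, 0],
])

```text
clock: 7.55
position: [465.8, 240.4, 84.1]
ee_rot: [-0.061, 0.997, -0.04, 0.003]
contact_force: [-2.9, -1.9, 9.1]
gripper_width: 42.9
```

>>> move_arm([
  [0, 0, 0, -1, 0, 0, 0],
  [0, 0, 0, -1, 0, 0, 0],
  [0, 0, 0, -1, 0, 0, 0],
])

```text
clock: 7.8
position: [465.9, 240.4, 84.0]
ee_rot: [-0.061, 0.997, -0.04, 0.003]
contact_force: [-5.3, -1.6, 14.6]
gripper_width: 42.3
```

```bash
python3 look.py 3
```

```text
{'clock': 7.9, 'joints': [0.822, 0.389, -0.444, 0.088, -0.791, -2.334], 'position': [465.85, 240.389, 83.959], 'ee_rot': [-0.061, 0.997, -0.04, 0.003], 'contact_force': [-5.044, -1.694, 13.826]}
```

View pics/l3.png

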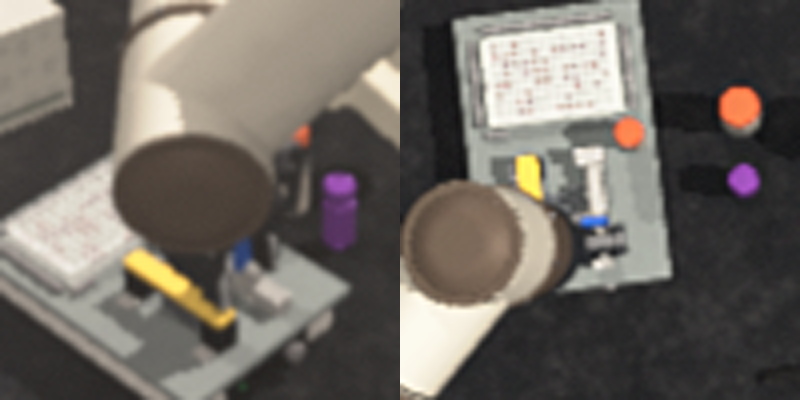

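>>> move_arm([
  [0, 0, 0, -0.7, 0, 0, 0],
  [0, 2, 0.2, -0.7, 0, 0, 0],
  [0, 4, 0.5, -0.7, 0, 0, 0],
  [0, 6, 0.7, -0.7, 0, 0, 0],
  [0, 8, 1, -0.7, 0, 0, 0],
])

```text
clock: 8.32
position: [472.5, 240.9, 83.9]
ee_rot: [-0.061, 0.997, -0.041, 0.002]
contact_force: [-10.9, -1.6, 21.5]
gripper_width: 42.6
```

>>> move_arm([
  [0, 2, 0.2, 0, 0, 0, 0],
  [0, 4, 0.5, 0, 0, 0, 0],
  [0, 6, 0.7, 0, 0, 0, 0],
  [0, 8, 1, 0, 0, 0, 0],
])

```text
clock: 8.65
position: [478.7, 241.0, 83.9]
ee_rot: [-0.061, 0.997, -0.042, -0.0]
contact_force: [-17.8, -1.6, 25.3]
gripper_width: 42.7
```

```bash
python3 look.py 4
```

```text
{'clock': 8.75, 'joints': [0.804, 0.409, -0.409, 0.086, -0.81, -2.313], 'position': [479.355, 241.033, 83.936], 'ee_rot': [-0.061, 0.997, -0.042, 0.001], 'contact_force': [-14.896, -1.786, 23.063]}
```

View pics/l4.png

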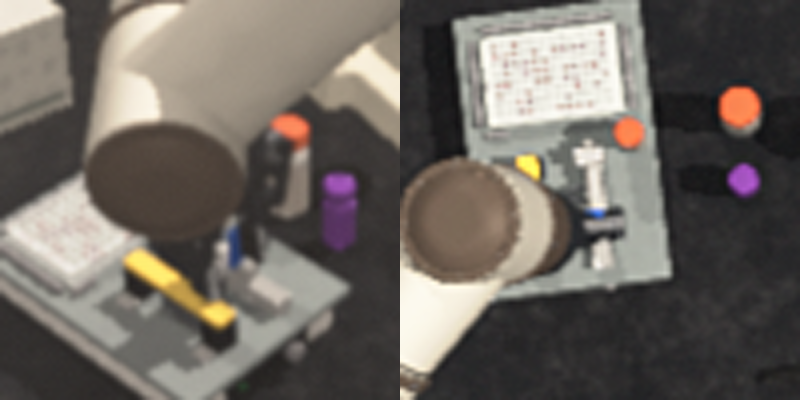

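>>> move_arm([
  [0, 2, 0.4, 0.3, 0, 0, 0],
  [0, 4, 0.8, 0.5, 0, 0, 0],
  [0, 6, 1.1, 0.5, 0, 0, 0],
  [0, 8, 1.4, 0.5, 0, 0, 0],
  [0, 10, 1.7, 0.5, 0, 0, 0],
])

```text
clock: 9.17
position: [489.4, 242.4, 84.1]
ee_rot: [-0.061, 0.997, -0.042, 0.0]
contact_force: [-10.7, -2.5, 20.9]
gripper_width: 42.7
```

>>> move_arm([
  [0, 2, 0.3, 0, 0, 0, 0],
  [0, 4, 0.6, 0, 0, 0, 0],
  [0, 6, 0.9, 0, 0, 0, 0],
  [0, 8, 1.2, 0, 0, 0, 0],
  [0, 10, 1.5, 0, 0, 0, 0],
])

```text
clock: 9.58
position: [499.3, 243.8, 84.1]
ee_rot: [-0.061, 0.997, -0.042, 0.0]
contact_force: [-13.8, -2.8, 21.5]
gripper_width: 42.7
```

>>> move_arm([
  [0, 2, 0.3, 0, 0, 0, 0],
  [0, 4, 0.6, 0, 0, 0, 0],
  [0, 6, 0.9, 0, 0, 0, 0],
  [0, 8, 1.2, 0, 0, 0, 0],
  [0, 10, 1.5, 0, 0, 0, 0],
])

```text
clock: 10.0
position: [509.3, 245.3, 84.1]
ee_rot: [-0.061, 0.997, -0.042, 0.0]
contact_force: [-14.0, -3.0, 20.6]
gripper_width: 43.0
```

>>> move_arm([
  [0, 1, 0.1, 0, 0, 0, 0],
  [0, 2, 0.3, 0, 0, 0, 0],
  [0, 3, 0.4, 0, 0, 0, 0],
])

```text
clock: 10.25
position: [511.7, 245.7, 84.1]
ee_rot: [-0.061, 0.997, -0.042, -0.0]
contact_force: [-14.2, -4.1, 19.6]
gripper_width: 42.8
```

>>> move_arm([
  [0, 1, 0.1, 0, 0, 0, 0],
  [0, 2, 0.3, 0, 0, 0, 0],
  [0, 2, 0.3, 0, 0, 0, 0],
])

```text
clock: 10.5
position: [512.3, 245.7, 84.1]
ee_rot: [-0.06, 0.997, -0.043, -0.002]
contact_force: [-19.1, -1.0, 24.7]
gripper_width: 42.6
```

```bash
python3 look.py 5
```

```text
{'clock': 10.6, 'joints': [0.766, 0.454, -0.327, 0.084, -0.849, -2.273], 'position': [512.301, 245.678, 84.081], 'ee_rot': [-0.06, 0.997, -0.043, -0.002], 'contact_force': [-18.844, -1.482, 24.635]}
```

View pics/l5.png

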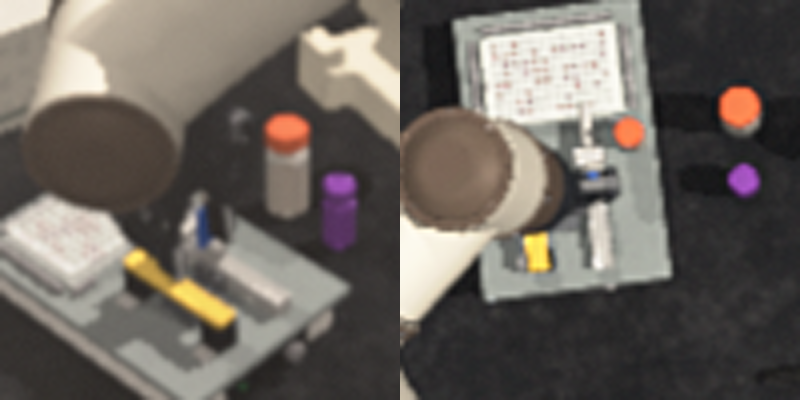

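>>> move_arm([
  [0, 1, 0.1, 0, 0, 0, 0],
  [0, 2, 0.2, 0, 0, 0, 0],
  [0, 2, 0.2, 0, 0, 0, 0],
])

```text
clock: 10.85
position: [512.3, 245.6, 84.1]
ee_rot: [-0.06, 0.997, -0.043, -0.003]
contact_force: [-26.0, 0.6, 27.7]
gripper_width: 42.6
```

>>> move_arm([
  [0, -2, -0.2, 0, 0, 0, 0],
  [0, -4, -0.5, 0, 0, 0, 0],
  [0, -4.5, -0.5, 3, 0, 0, 0],
  [0, -5, -0.6, 8, 0, 0, 0],
  [0, -5, -0.6, 16, 0, 0, 0],
])

```text
clock: 11.27
position: [512.3, 246.2, 97.2]
ee_rot: [-0.06, 0.997, -0.041, 0.001]
contact_force: [-2.1, -0.2, -2.1]
gripper_width: 42.4
```

>>> move_arm([
  [0, 0, 0, 20, 0, 0, 0],
  [0, 0, 0, 50, 0, 0, 0],
  [0, 0, 0, 90, 0, 0, 0],
  [0, -30, 0, 120, 0, 0, 0],
  [0, -70, 0, 130, 0, 0, 0],
])

```text
clock: 11.68
position: [447.4, 249.7, 232.3]
ee_rot: [-0.06, 0.997, -0.037, 0.007]
contact_force: [-1.4, 1.5, 0.7]
gripper_width: 42.6
```

>>> move_arm([
  [0, -20, 30, 20, 0, 0, 0],
  [0, -40, 60, 40, 0, 0, 0],
  [0, -40, 90, 60, 0, 0, 0],
  [0, -40, 120, 80, 0, 0, 0],
  [0, -40, 130, 80, 0, 0, 0],
])

```text
clock: 12.1
position: [405.1, 382.5, 312.2]
ee_rot: [-0.062, 0.997, -0.036, 0.006]
contact_force: [0.6, 1.0, 0.5]
gripper_width: 42.7
```

```bash
python3 look.py 6
```

```text
{'clock': 12.2, 'joints': [1.073, 0.244, -0.023, 0.047, -1.367, -2.531], 'position': [403.873, 379.665, 307.635], 'ee_rot': [-0.062, 0.997, -0.039, 0.003], 'contact_force': [0.382, -0.465, -0.354]}
```

View pics/l6.png

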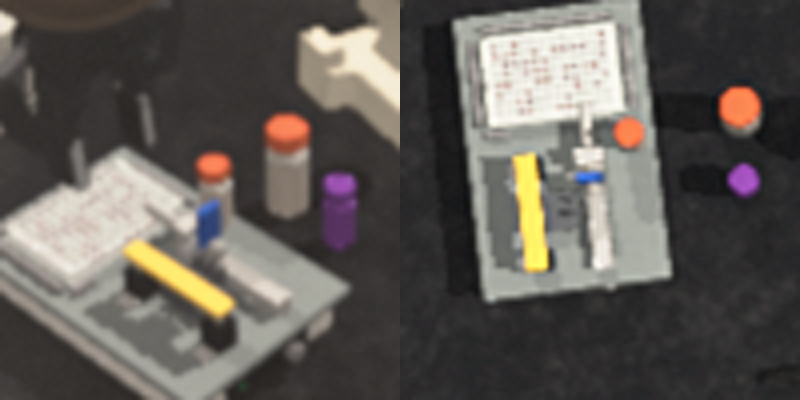

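The bolt nose now lies over the plate edge (587,110) and the bar looks up again. I'll check this numerically against the first pictures.

```bash
python3 - <<'E'
from h import *
A=pickle.load(open("p0.pkl","rb"));B=pickle.load(open("p6.pkl","rb"))
for n in A:
  for nm,lo,hi in(("blue",(105,120,80),(125,255,255)),("yellow",(20,110,110),(35,255,255)),("orange",(3,150,120),(15,255,255)),("purple",(130,80,60),(160,255,255))):
    o=[]
    for P in(A,B):
        h=cv2.cvtColor(P[n]["frame"],cv2.COLOR_BGR2HSV); m=cv2.inRange(h,lo,hi)
        k=np.zeros_like(m); k[(150 if n=="top" else 185):250,250:(325 if n=="top" else 322)]=1; m=m*k
        ys,xs=np.nonzero(m); o.append((len(xs),xs.mean().round(2),ys.mean().round(2)))
        c=(xs.mean(),ys.mean())
        if nm=="blue": o.append(atz(P[n],c,104).round(1)[:2].tolist())
    print(n,nm,o)
E
```

```text
side blue [(40, np.float64(290.85), np.float64(220.12)), [486.7, 221.2], (34, np.float64(281.44), np.float64(215.03)), [523.6, 228.3]]
side yellow [(178, np.float64(274.65), np.float64(229.49)), (172, np.float64(274.56), np.float64(229.34))]
side orange [(130, np.float64(294.33), np.float64(195.81)), (129, np.float64(294.39), np.float64(195.78))]
side purple [(157, np.float64(314.45), np.float64(211.85)), (153, np.float64(314.37), np.float64(211.88))]
top blue [(15, np.float64(277.73), np.float64(205.0)), [491.9, 217.7], (15, np.float64(276.6), np.float64(193.87)), [531.2, 221.9]]
top yellow [(170, np.float64(262.29), np.float64(202.74)), (169, np.float64(262.31), np.float64(202.77))]
top orange [(113, np.float64(306.57), np.float64(178.0)), (112, np.float64(306.46), np.float64(177.99))]
top purple [(56, np.float64(315.61), np.float64(194.77)), (56, np.float64(315.61), np.float64(194.77))]
```

```bash
python3 -c "
from h import *
print(workorder.job_done())"
```

```text
the job is handed in; nothing more can be done
None
```

The bolt is home over the plate's edge and the catch has sprung back up behind it. I handed the job in at about 12 s on the robot's clock, of the 43 s allowed.

- **What I did:** With the gripper half open, the left fingertip pressed the catch bar to its stop. It felt about 14 N there with no further movement, and 20 to 28 N while sliding along. The right fingertip pushed the knob forward until the last 2 mm of commanded push gave no movement and the force rose. I then backed off slightly, lifted the hand, and moved it well away.
- **Bolt travel:** The top camera measured about 39.5 mm and the side camera about 37.6 mm. They disagree by 2 mm, which is within the calibration. Both are past the 35 mm at which the catch locks, and the push ended against a firm stop.
- **Catch bar:** It is back in its starting position, within 0.15 px in both views.
- **Other things:** The vials near the shaker, including the purple one, did not move (within about 0.1 px). The plate looked unmoved in the last picture. I did not measure the jar, rack or tape, but the arm touched nothing near them.
- **Not checked:** I did not try to push the bolt back to test the lock.

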